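# Take the carded hinges off the display peg

### The job

Take the pack of brass hinges with the green header off its peg on the display rack: lift it a little so that its hole clears the peg's upturned tip, and slide it off without forcing it. Then stand it upright, header up, in the blue job bin, lowering it right to the floor of the bin before you let go. Leave the other pack hanging on its peg.

Things in the scene. Friction and masses are not known exactly. Their poses are not given: they have to be found in the camera images.
- hinge_pack: Pack: green header, brass hinges in a clear shell, mm: 72 wide (y), 136 high (z up), 60-130 g; origin: middle of its foot. Card 5 thick (x); shell 24 thick, lowest 50. Hang hole 24 wide, 58 to 88 above the foot; grip the plain header, 88 to 136. Hangs on an outer peg, hole's top on the peg, foot 35 above the bench, x along the rack's x, 34 to 48 before its origin.
- hook_pack: Pack: yellow header, dark steel hooks in a clear shell, mm: 72 wide (y), 136 high (z up), 60-130 g; origin: middle of its foot. Card 5 thick (x); shell 24 thick, lowest 50. Hang hole 24 wide, 58 to 88 above the foot; grip the plain header, 88 to 136. Hangs on an outer peg, hole's top on the peg, foot 35 above the bench, x along the rack's x, 34 to 48 before its origin.
- rack: Fixed, sizes in mm: foot 130 x 290, 15 thick; origin on the bench, mid-width. Bar at x 3 to 17, top z 129. Three pegs 6 thick at y -90, 0 (empty), 90 run level along -x, top side z 123; from x -85 bent up 45 deg to tip end x -98, top z 133 (10 above). A pack raised 17 upright has 7 play over the tip and under the peg: draw it straight off along -x.
- job_bin_floor (a point): Middle of the inner floor (4 mm above the bench) of the fixed blue plastic bin, open on top: inside 54 mm (its x) by 110 mm (its y), walls 4 mm, rim 64 mm above the bench, z up. The pack goes in with its width along the bin's y.
Not all that is in view belongs to the job. Leave any orange look-alike of the hinge_pack alone.

How it is judged:
By the outcome, as a careful person would: the job done as asked, in the order asked, and still so for the second after the job is handed in, with the robot touching nothing.
It also fails if it takes over 48 s, if anything falls off the work surface, if the arm or the gripper's body presses on something with over 40 N, if the wrist force passes 120 N, or if a joint passes its speed limit or range.

### The arm

A 7-joint arm with a two-finger parallel gripper is mounted at the origin on a cart in front of the work surface, level with it; the furniture and walls round the work are solid. World frame = base frame: x ahead of the robot, y to its left, z up, the work surface at z = 0. Lengths are in mm, angles in rad, forces in N, time in s.
With the tool pointing down it reaches from about 400 to 925 mm from the base axis. Payload 5.6 kg.
Tool frame: the origin (TCP) lies at the very end of the fingers, on their centre line; the grasp point (between the pads) lies 19 mm behind it; z points along the fingers, y is the line along which they close (so a half turn about z gives the same grasp; the last joint's range is limited). The gripper opens to 85 mm and grips with 20 to 120 N. Pads are 22 mm wide; open, the fingers measure 114 mm over their backs; the gripper's body (76 mm by 85 mm) begins 54 mm behind the grasp point. The pads swing forward as they close: fully open they stand 13 mm farther back than shut.
Start: joints at [1.128, 0.468, -0.012, 1.603, 0.006, 1.071, -0.056], TCP at [252.963, -598.764, 231.29] pointing down, gripper open.
Joint ranges: [-2.53, 2.53], [-0.31, 2.02], [-1.57, 1.55], [0.28, 2.44], [-1.29, 4.43], [0.15, 1.84], [-2.92, 2.92]. Speed limits (rad/s): [2.57, 2.57, 3.14, 3.14, 3.14, 3.14, 3.14].

### API

Orientations are given as a rotation vector (axis times angle).
In Python, from plant import robot gives the robot as it stands.
- The arm moves only by the tool play_rows, never from a script. Its argument "increments" is a list of rows, each a list of 4 numbers: the shift along the tool's x, y, z in mm, then the turn about the tool's z in rad. A call has 1 to 5 rows; each row is the pose to reach, as a shift and turn from the pose commanded when the call began, along the tool's axes at that moment; what a row does not reach only later rows make up. A row lasts 1/12 s, in which the tool goes at most 41.7 mm and 7.16 degrees, less where a joint would pass 70% of its speed; a pose out of reach is approached as far as the arm can. A call with a gripper value outside its range is refused whole. "hand" is the opening, from 0 (shut) to 1 (fully open), set as the call begins (left out, the last holds). The fingers move at their own pace and stop on an object; "squeeze" is the grip in N (left out, the last holds). Time passes only in rows, so rows that repeat a pose let the fingers close. It gives the time, the measured TCP pose, the force, the opening and the grip force at its end, in the units of the state.
- robot.sense(): the state, without advancing time (a new reading comes with each control period).
- robot.camera(name): name is "side" or "top" or "wrist"; returns (picture, depth): 384x512x3 uint8, blue, green, red; 384x512 float32, mm along the optical axis (not along the pixel's ray), 0 where there is no reading.
- robot.get_calibration(name): a dict with "vfov" (degrees; the focal length in pixels is half the picture's height over the tangent of half this angle, whatever the lens; pixels are square), "cx", "cy" (the principal point, pixels), "R" (3x3) and "t" (3): a world point X has camera coordinates R X + t. Camera axes: x right, y down, z forward; pixel columns grow to the right and rows downward; lengths in mm; the calibration is good to about 2 mm. A picture is of the moment at which its call begins: read the wrist's pose just before it. get_calibration takes no time and is no camera call; for the wrist camera it gives the pose at the moment of the call.
- robot.close_job(): hands the job in; it is judged then, once.
The state is a dict: "clock": time; "qpos": joint angles; "dq": joint speeds; "tau": joint torques, N m; "eef_pos": TCP position; "ee_rot": TCP orientation; "wrist_force": force on the tool from outside, world axes, zero at the start; "moment": the same for the moment, N m; "grip_width": opening from 0.0 (shut) to 1.0 (fully open); "gripper_force": force on a finger pad.
Only numpy, scipy, OpenCV 4.12 (cv2) and the standard library are available. Lean on these libraries where they do the work, as an engineer would, in place of code of your own. Each camera call takes 0.05 s, during which the arm holds its last target. There are 200 camera calls.

## Working session

There is one attempt and no reset: what is moved stays moved. The work goes in short steps, Python scripts to look and compute and a tool call to move; the robot and the scene stay as the last step left them, time stands still between calls to the robot, and variables do not carry over. Pictures are saved under pics/ and viewed, at most 10 in all, crops included, and the job is handed in when it is done.

Besides the shell and the picture viewer there is one more tool, called after "Request:" in YAML: its name, and indented under it one key for each argument. play_rows: Moves the arm, as the interface text tells. Its arguments: {"type":"object","properties":{"increments":{"type":"array"},"hand":{"type":"number"},"squeeze":{"type":"number"}},"required":["increments"]}

```bash
mkdir -p pics; ls; python3 - <<'E'
from plant import robot
import cv2,numpy as np
s=robot.sense();print(s['clock'],s['eef_pos'],s['ee_rot'],s['grip_width'])
for n in('side','top'):
    p,d=robot.camera(n);c=robot.get_calibration(n);print(n,c)
    cv2.imwrite(f'pics/{n}0.png',p);np.savez(f'{n}0.npz',p=p,d=d,**{k:np.array(c[k]) for k in c})
E
```

```text
pics
0.0 [ 252.69165856 -598.26840715  230.31288663] [-3.07738526e+00 -6.23305772e-01  7.82694863e-04] 0.9982122947751788
side {'vfov': 43.88542018127579, 'cx': 248.02015926200835, 'cy': 197.26611237388553, 'R': array([[-0.99702056, -0.07334319, -0.02389104],
       [-0.02062967,  0.55197841, -0.83360317],
       [ 0.07432645, -0.83062664, -0.55184687]]), 't': array([549.66026941,  54.16594054, 991.4250566 ])}
top {'vfov': 56.38155268735973, 'cx': 248.70876250966617, 'cy': 194.39012208838966, 'R': array([[-0.00785092, -0.99995873,  0.0045727 ],
       [-0.98384556,  0.00690639, -0.17888605],
       [ 0.17884708, -0.00590325, -0.98385917]]), 't': array([ -9.31591179, 553.64531314, 807.88894937])}
```

View pics/side0.png

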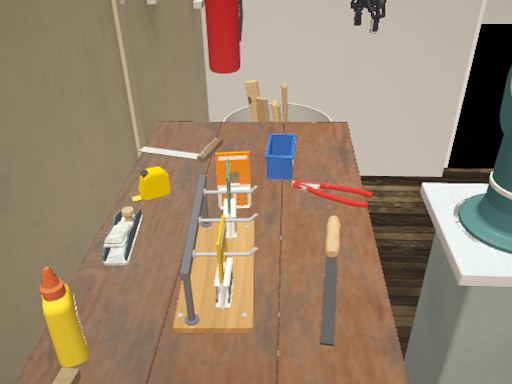

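View pics/top0.png

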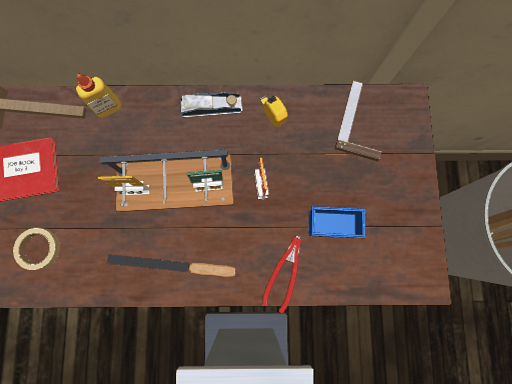

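The side view shows the green pack on the far peg (~230,190) with the orange look-alike beyond it, and the yellow pack on the near peg. In the top view the green pack is at (205,180), the orange one at (262,180) and the blue bin at (338,222). The rack bar runs (100,160)–(228,153).

```bash
cat > h.py <<'E'
import numpy as np,cv2
def cal(c):
    return 192/np.tan(np.radians(float(c['vfov']))/2),float(c['cx']),float(c['cy']),np.array(c['R']),np.array(c['t'])
def pts(c,d,m):
    f,cx,cy,R,t=cal(c);v,u=np.nonzero(m&(d>0));z=d[v,u]
    return (np.c_[(u-cx)/f*z,(v-cy)/f*z,z]-t)@R
def ray(c,uv,z):
    f,cx,cy,R,t=cal(c);uv=np.atleast_2d(uv);o=-R.T@t
    D=np.c_[(uv[:,0]-cx)/f,(uv[:,1]-cy)/f,np.ones(len(uv))]@R
    return o+D*((z-o[2])/D[:,2])[:,None]
def mask(p,lo,hi):
    return cv2.inRange(cv2.cvtColor(p,cv2.COLOR_BGR2HSV),lo,hi)>0
E
python3 - <<'E'
from h import *
for n in('top','side'):
    c=np.load(f'{n}0.npz');p,d=c['p'],c['d']
    for name,lo,hi in(('green',(50,80,20),(90,255,160)),('yellow',(20,150,80),(33,255,255)),('blue',(105,120,60),(125,255,255)),('orange',(5,180,120),(16,255,255))):
        m=mask(p,lo,hi)
        k,l,st,ce=cv2.connectedComponentsWithStats(m.astype(np.uint8))
        for i in range(1,k):
            if st[i,4]<40: continue
            X=pts(c,d,l==i)
            if X[:,0].min()<200:continue
            r=cv2.minAreaRect(X[:,:2].astype(np.float32))
            print(n,name,st[i],np.percentile(X,[2,50,98],axis=0).round().tolist(),'rect',np.round(r[0]),np.round(r[1]),round(r[2],1))
    if n=='top':
        h=pts(c,d,d>0); 
        # bar: heights 115-135
        Rm=np.zeros(d.shape,bool);Rm[145:175,95:235]=1
        X=pts(c,d,Rm);hs=cv2.cvtColor(p,cv2.COLOR_BGR2HSV)
        X=X[(X[:,2]>121)&(X[:,2]<136)&(X[:,0]>480)]
        r=cv2.minAreaRect(X[:,:2].astype(np.float32));print('bar',len(X),r,np.percentile(X,[2,50,98],axis=0).round().tolist())
        v=np.linalg.svd(X[:,:2]-X[:,:2].mean(0))[2][0];print(X.mean(0),np.degrees(np.arctan2(v[1],v[0])))
E
```

```text
top green [187 170  35  12 192] [[574.0, 47.0, 102.0], [578.0, 82.0, 142.0], [582.0, 114.0, 173.0]] rect [579.  81.] [ 5. 69.] 5.5
top yellow [ 76  77  45  40 605] [[773.0, 325.0, 4.0], [791.0, 343.0, 101.0], [821.0, 382.0, 120.0]] rect [799. 356.] [39. 67.] 29.1
top yellow [261  96  27  31 470] [[739.0, -108.0, 5.0], [762.0, -82.0, 59.0], [816.0, -54.0, 69.0]] rect [786. -84.] [89. 57.] 25.8
top yellow [ 98 176  35   3  60] [[568.0, 230.0, 168.0], [570.0, 259.0, 170.0], [572.0, 298.0, 173.0]] rect [571. 264.] [ 4. 71.] 1.0
top blue [ 309  206   57   32 1601] [[452.0, -280.0, 1.0], [488.0, -230.0, 8.0], [518.0, -160.0, 66.0]] rect [ 484. -232.] [147.  69.] 87.2
top orange [78 74 12 11 86] [[791.0, 347.0, 139.0], [796.0, 354.0, 151.0], [805.0, 364.0, 165.0]] rect [797. 356.] [11. 21.] 41.7
bar 950 ((611.3128662109375, 175.50482177734375), (48.27454376220703, 283.5098876953125), 3.077608823776245) [[596.0, 43.0, 122.0], [626.0, 176.0, 128.0], [638.0, 311.0, 131.0]]
[624.81198694 176.25448806 127.32896012] 93.08570896972275
side yellow [133 166  38  35 877] [[739.0, -96.0, 2.0], [770.0,
[... 332 characters left out ...]
[ 48. 182.] 35.7
side blue [ 265  134   31   45 1154] [[455.0, -278.0, 4.0], [487.0, -169.0, 39.0], [517.0, -156.0, 65.0]] rect [ 485. -281.] [257.  72.] 89.9
side orange [215 152  35  33 663] [[550.0, -46.0, 60.0], [579.0, -40.0, 99.0], [618.0, -33.0, 134.0]] rect [ 605. -162.] [ 70. 258.] 9.6
side orange [237 194  10  12  87] [[558.0, -37.0, 11.0], [567.0, -33.0, 25.0], [577.0, -30.0, 38.0]] rect [568. -33.] [10. 20.] 84.9
side orange [ 42 268  17  20 230] [[790.0, 360.0, 141.0], [797.0, 368.0, 152.0], [810.0, 373.0, 167.0]] rect [799. 368.] [22. 12.] 24.7
side orange [ 42 285  24  16 167] [[784.0, 360.0, 121.0], [791.0, 375.0, 128.0], [809.0, 379.0, 136.0]] rect [795. 372.] [31. 14.] 28.4
```

```bash
cat >> h.py <<'E'
from scipy.spatial.transform import Rotation as Ro
def go(target,yawy=None):
    from plant import robot
    s=robot.sense();M=Ro.from_rotvec(s['ee_rot']).as_matrix();y=np.degrees(np.arctan2(M[1,1],M[0,1]))
    print('t',round(s['clock'],2),'pos',s['eef_pos'].round(1),'toolyaw_y',y.round(2),'tilt',M[:,2].round(3),'W',np.round(s['wrist_force'],1),'g',round(s['grip_width'],3),np.round(s['gripper_force'],1),'q',np.round(s['qpos'],2))
    for T in np.atleast_2d(target): print('shift tool',(M.T@(T-s['eef_pos'])).round(1),'turn',None if yawy is None else round(-np.radians(yawy-y),3))
E
python3 - <<'E'
from h import *
go([578,81,250],3.1)
for n in('top','side'):
    c=np.load(f'{n}0.npz');p,d=c['p'],c['d'];X=pts(c,d,mask(p,(105,100,40),(125,255,255)))
    Y=X[(X[:,2]>57)&(X[:,2]<75)&(X[:,0]>300)&(X[:,1]<-100)&(X[:,1]>-320)];r=cv2.minAreaRect(Y[:,:2].astype(np.float32));print(n,len(Y),r,Y.mean(0),np.percentile(Y,[1,99],axis=0))
    c2=c;print('cam',(-c['R'].T@c['t']).round())
E
```

```text
t 0.1 pos [ 252.8 -598.3  230.4] toolyaw_y -67.09 tilt [-0.001  0.001 -1.   ] W [ 0.6 -0.3  0.7] g 0.996 0.0 q [ 1.13  0.47 -0.01  1.6   0.01  1.07 -0.06]
shift tool [ 564.  -499.2  -18.8] turn -1.225
top 516 ((485.1471252441406, -220.52542114257812), (125.12886810302734, 69.04108428955078), 86.88834381103516) [ 484.54717427 -220.82437231   63.31861138] [[ 449.25177002 -282.33672975   57.78365073]
 [ 520.29324331 -157.24946078   67.05554667]]
cam [400.  -8. 894.]
side 284 ((484.7489013671875, -217.71975708007812), (131.22735595703125, 67.48655700683594), 87.01566314697266) [ 487.45130632 -215.1746926    62.51193307] [[ 449.77177988 -281.3714557    57.24966783]
 [ 519.72126485 -153.94801914   65.92890363]]
cam [475. 834. 605.]
```

Request:
play_rows:
  increments:
    - [25, -22, -4, -0.12]
    - [55, -49, -8, -0.24]
    - [85, -75, -12, -0.36]
    - [115, -102, -16, -0.48]
    - [141, -125, -19, -0.6]
  hand: 0.6

```text
clock: 0.52
eef_pos: [335.1, -426.0, 250.2]
ee_rot: [-2.751, -1.515, -0.0]
wrist_force: [0.8, -0.2, -0.2]
grip_width: 0.596
gripper_force: 0.0
```

Request:
play_rows:
  increments:
    - [37, -5, 0, -0.12]
    - [74, -9, 0, -0.24]
    - [111, -14, 0, -0.36]
    - [148, -18, 0, -0.48]
    - [187, -23, 0, -0.6]

```text
clock: 0.93
eef_pos: [416.0, -257.6, 250.2]
ee_rot: [2.183, 2.259, -0.001]
wrist_force: [0.7, -0.9, 0.7]
grip_width: 0.6
gripper_force: 0.0
```

Request:
play_rows:
  increments:
    - [33, 17, 0, -0.01]
    - [66, 34, 0, -0.02]
    - [100, 52, 0, -0.025]
    - [134, 69, 0, -0.025]
    - [167, 86, 0, -0.025]

```text
clock: 1.35
eef_pos: [497.3, -87.7, 250.2]
ee_rot: [-2.161, -2.28, 0.0]
wrist_force: [0.1, -0.0, 0.9]
grip_width: 0.603
gripper_force: 0.0
```

Request:
play_rows:
  increments:
    - [33, 17, 0, 0]
    - [66, 34, 0, 0]
    - [100, 52, 0, 0]
    - [134, 69, 0, 0]
    - [155, 80, 0, 0]

```text
clock: 1.77
eef_pos: [569.0, 73.9, 250.1]
ee_rot: [-2.156, -2.283, -0.002]
wrist_force: [-0.9, -0.4, 0.7]
grip_width: 0.602
gripper_force: 0.0
```

```bash
python3 - <<'E'
from h import *
from plant import robot
go([578,81,250],3.1)
c=robot.get_calibration('wrist');p,d=robot.camera('wrist');cv2.imwrite('pics/w1.png',p);np.savez('w1.npz',p=p,d=d,**{k:np.array(c[k]) for k in c})
m=mask(p,(50,80,20),(90,255,160));X=pts(c,d,m);print(len(X));v,u=np.nonzero(m);print(np.percentile(u,[1,99]),np.percentile(v,[1,99]))
print(np.percentile(X,[2,50,98],axis=0).round(1))
Y=X[(X[:,2]>164)];print(len(Y),cv2.minAreaRect(Y[:,:2].astype(np.float32)))
E
```

```text
t 1.77 pos [569.   73.9 250.1] toolyaw_y 3.3 tilt [-0.     0.002 -1.   ] W [-0.9 -0.4  0.7] g 0.602 0.0 q [ 0.26  0.39 -0.57  1.75  0.23  1.08 -0.33]
shift tool [6.5 9.3 0.1] turn 0.003
49
[268.   271.52] [132.   147.52]
[[573.2 116.  102.8]
 [575.  117.6 148.6]
 [576.5 119.  171.1]]
7 ((574.2291259765625, 116.6629409790039), (2.8620874881744385, 0.7264464497566223), 32.63549041748047)
```

View pics/w1.png

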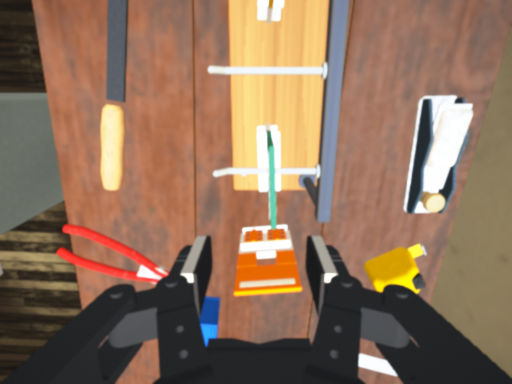

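The wrist view shows the green card edge-on, as a teal strip from (268,132) to (275,228). It lies on its peg, and the orange look-alike is beyond it at (268,260).

```bash
python3 - <<'E'
from h import *
c=np.load('w1.npz');p,d=c['p'],c['d'];print(p[200,270:278].tolist())
print('cam',(-c['R'].T@c['t']).round())
m=mask(p,(70,70,20),(95,255,255));m[:110]=0;m[240:]=0;m[:,:255]=0;m[:,290:]=0
X=pts(c,d,m);print(len(X));Y=X[X[:,2]>166];print(len(Y),np.percentile(X[:,2],[2,50,98]),np.percentile(Y,[2,50,98],axis=0).round(1),cv2.minAreaRect(Y[:,:2].astype(np.float32)))
v,u=np.nonzero(m)
for r in(140,170,200,225): k=u[v==r]; k.size and print(r,k.min(),k.max(),ray(c,[[k.min(),r],[k.max()+1,r]],171).round(1).tolist())
print(ray(c,[[u[v==v.max()].mean(),v.max()]],171),v.max())
E
```

```text
[[181, 207, 143], [174, 207, 109], [180, 211, 100], [184, 214, 101], [182, 214, 114], [164, 199, 135], [121, 152, 149], [87, 114, 157]]
cam [564. 155. 393.]
457
410 [121.7497458  171.01931428 173.1229587 ] [[574.1  50.2 169.1]
 [578.7  83.9 171.2]
 [583.2 116.5 173.1]] ((578.8755493164062, 82.47752380371094), (4.29017448425293, 69.60099792480469), 6.033823013305664)
140 268 271 [[572.9, 121.4, 171.0], [575.9, 121.6, 171.0]]
170 270 274 [[576.0, 98.0, 171.0], [580.0, 98.2, 171.0]]
200 270 275 [[577.8, 72.8, 171.0], [582.7, 73.1, 171.0]]
225 271 275 [[580.2, 50.4, 171.0], [584.4, 50.7, 171.0]]
[[582.02200284  48.69294897 171.        ]] 227
```

```bash
python3 - <<'E'
from h import *
c=np.load('w1.npz');p,d=c['p'],c['d']
B=np.zeros(d.shape,bool);B[0:222,300:355]=1
f,cx,cy,R,t=cal(c)
X=pts(c,d,B&(d>0));k=(X[:,2]>124)&(X[:,2]<134)&(X[:,0]>612)&(X[:,0]<660);Y=X[k]
rows=[]
for y in range(50,300,10):
    a=Y[abs(Y[:,1]-y)<5,0]
    if len(a)>8: rows.append((y,np.percentile(a,5),np.percentile(a,95)))
r=np.array(rows);print(len(Y),np.degrees(np.polyfit(r[:,0],r[:,1],1)[0]*-1),np.degrees(-np.polyfit(r[:,0],r[:,2],1)[0]));print(r[::4].round(1))
# pegs at z~123
for y0,lo in((83,(160,185)),(178,(60,80))):
    m=np.zeros(d.shape,bool);m[lo[0]:lo[1],205:318]=1
    Z=pts(c,d,m);Z=Z[(Z[:,2]>115)&(Z[:,2]<140)]
    W=Z[(Z[:,2]<126)];
    print('peg',len(Z),'xmin',np.percentile(Z[:,0],1).round(1),'ztip',Z[Z[:,0]<Z[:,0].min()+8,2].max().round(1),'yaw',np.degrees(np.polyfit(W[:,0],W[:,1],1)[0]).round(2),np.polyval(np.polyfit(W[:,0],W[:,1],1),[540,578,610]).round(1))
E
```

```text
3690 3.12341476586297 3.1111011495521206
[[ 50.  627.6 639.8]
 [ 90.  622.3 637.5]
 [130.  623.  635.4]
 [170.  618.7 633. ]
 [210.  618.7 631. ]]
peg 696 xmin 526.5 ztip 134.1 yaw 2.46 [82.7 84.4 85.7]
peg 772 xmin 521.5 ztip 134.3 yaw 3.34 [171.8 174.  175.9]
```

Request:
play_rows:
  increments:
    - [4, 5, 5, -0.02]
    - [8, 10, 20, -0.02]
    - [8, 10, 40, -0.02]
    - [8, 10, 60, -0.02]
    - [8, 10, 60, -0.02]
  hand: 0.45

```text
clock: 2.23
eef_pos: [575.2, 75.4, 185.0]
ee_rot: [-2.137, -2.296, 0.012]
wrist_force: [-1.3, -0.2, -1.0]
grip_width: 0.452
gripper_force: 0.0
```

```bash
python3 - <<'E'
from h import *
from plant import robot
go([578.7,82.5,138],4.5)
p,d=robot.camera('wrist');cv2.imwrite('pics/w2.png',p)
E
```

```text
t 2.23 pos [575.2  75.4 185. ] toolyaw_y 4.11 tilt [-0.009 -0.002 -1.   ] W [-1.3 -0.2 -1. ] g 0.452 0.0 q [ 0.23  0.47 -0.54  1.79  0.29  0.97 -0.36]
shift tool [ 6.9  4.5 46.9] turn -0.007
```

View pics/w2.png

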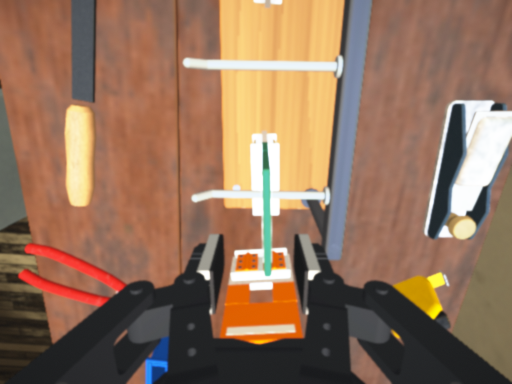

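The pack is between the open fingers, its strip running from (265,140) to (268,275). Let the arm settle for a few rows before going down.

Request:
play_rows:
  increments:
    - [0, 0, 0, 0]
    - [0, 0, 0, 0]
    - [0, 0, 0, 0]

```text
clock: 2.53
eef_pos: [578.9, 77.8, 191.4]
ee_rot: [2.138, 2.3, 0.002]
wrist_force: [-1.1, 0.3, -0.5]
grip_width: 0.454
gripper_force: 0.0
```

```bash
python3 - <<'E'
from h import *
from plant import robot
go([578.7,82.5,138],4.5)
E
```

```text
t 2.53 pos [578.9  77.8 191.4] toolyaw_y 4.2 tilt [ 0.002 -0.    -1.   ] W [-1.1  0.3 -0.5] g 0.454 0.0 q [ 0.23  0.47 -0.55  1.78  0.29  0.97 -0.36]
shift tool [ 4.7  0.  53.4] turn -0.005
```

Request:
play_rows:
  increments:
    - [5, 0, 12, 0]
    - [5, 0, 26, 0]
    - [5, 0, 40, 0]
    - [5, 0, 53, 0]
    - [5, 0, 53, 0]

```text
clock: 2.95
eef_pos: [576.0, 82.8, 134.4]
ee_rot: [-2.136, -2.3, 0.005]
wrist_force: [-0.9, -0.4, -0.0]
grip_width: 0.453
gripper_force: 0.0
```

Request:
play_rows:
  increments:
    - [0, 0, 0, 0]
    - [0, 0, 0, 0]

```text
clock: 3.12
eef_pos: [578.2, 83.3, 137.7]
ee_rot: [2.137, 2.302, 0.001]
wrist_force: [-0.0, 0.8, 0.5]
grip_width: 0.446
gripper_force: 0.0
```

```bash
python3 - <<'E'
from h import *
from plant import robot
go([578.7,82.5,138],4.5)
p,d=robot.camera('side');cv2.imwrite('pics/s2.png',cv2.resize(p[110:330,160:330],None,fx=2.7,fy=2.7))
E
```

```text
t 3.12 pos [578.2  83.3 137.7] toolyaw_y 4.25 tilt [ 0.001  0.    -1.   ] W [-0.   0.8  0.5] g 0.446 0.0 q [ 0.2   0.53 -0.52  1.82  0.34  0.88 -0.41]
shift tool [-0.9  0.5 -0.3] turn -0.004
```

View pics/s2.png

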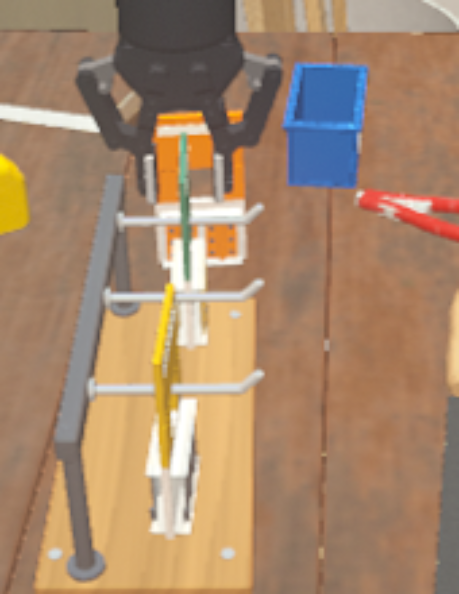

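The card sits between the two fingers, which are above the peg. I'll close on it.

Request:
play_rows:
  increments:
    - [0, 0, 0, 0]
    - [0, 0, 0, 0]
    - [0, 0, 0, 0]
    - [0, 0, 0, 0]
    - [0, 0, 0, 0]
  hand: 0
  squeeze: 40

```text
clock: 3.58
eef_pos: [578.2, 83.1, 137.8]
ee_rot: [2.137, 2.301, 0.001]
wrist_force: [0.2, -1.3, 2.7]
grip_width: 0.052
gripper_force: 43.0
```

Request:
play_rows:
  increments:
    - [0, 0, 0, 0]
    - [0, 0, 0, 0]
    - [0, 0, 0, 0]
    - [0, 0, 0, 0]
    - [0, 0, 0, 0]

```text
clock: 4.0
eef_pos: [578.2, 83.1, 137.6]
ee_rot: [2.137, 2.301, 0.001]
wrist_force: [0.1, -1.0, 5.5]
grip_width: 0.052
gripper_force: 43.3
```

Request:
play_rows:
  increments:
    - [0, 0, -3, 0]
    - [0, 0, -7, 0]
    - [0, 0, -11, 0]
    - [0, 0, -15, 0]
    - [0, 0, -17, 0]

```text
clock: 4.42
eef_pos: [577.9, 83.1, 154.8]
ee_rot: [2.138, 2.302, 0.0]
wrist_force: [0.5, 0.8, -0.7]
grip_width: 0.048
gripper_force: 42.6
```

Request:
play_rows:
  increments:
    - [0, 0, 0, 0.01]
    - [0, 0, 0, 0.02]
    - [0, 0, 0, 0.02]

```text
clock: 4.67
eef_pos: [577.6, 82.9, 154.1]
ee_rot: [-2.162, -2.28, 0.001]
wrist_force: [-0.4, -0.6, -0.6]
grip_width: 0.048
gripper_force: 42.6
```

```bash
python3 - <<'E'
from h import *
from plant import robot
go([578.2,83.1,154.6],3.1)
c=robot.get_calibration('side');p,d=robot.camera('side');cv2.imwrite('pics/s3.png',cv2.resize(p[110:330,160:330],None,fx=2.7,fy=2.7))
E
```

```text
t 4.67 pos [577.6  82.9 154.1] toolyaw_y 3.05 tilt [-0. -0. -1.] W [-0.4 -0.6 -0.6] g 0.048 42.6 q [ 0.2   0.51 -0.53  1.81  0.32  0.91 -0.41]
shift tool [ 0.1  0.6 -0.5] turn -0.001
```

View pics/s3.png

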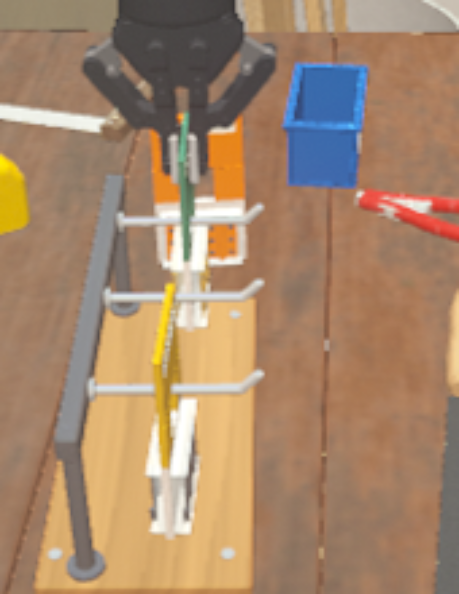

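The pack is up by about 17 mm and hangs upright. Now draw it off slowly along -x.

Request:
play_rows:
  increments:
    - [0, -3, -0.5, 0]
    - [0, -8, -0.5, 0]
    - [0, -14, -0.5, 0]
    - [0, -20, -0.5, 0]
    - [0, -26, -0.5, 0]

```text
clock: 5.13
eef_pos: [550.9, 81.6, 154.7]
ee_rot: [-2.16, -2.281, 0.001]
wrist_force: [0.4, 0.3, -1.0]
grip_width: 0.054
gripper_force: 42.6
```

Request:
play_rows:
  increments:
    - [0, -6, 0, 0]
    - [0, -12, 0, 0]
    - [0, -18, 0, 0]
    - [0, -24, 0, 0]
    - [0, -30, 0, 0]

```text
clock: 5.55
eef_pos: [521.3, 80.0, 154.8]
ee_rot: [2.161, 2.281, 0.0]
wrist_force: [0.1, 0.1, -1.1]
grip_width: 0.054
gripper_force: 42.6
```

Request:
play_rows:
  increments:
    - [0, -8, 0, 0]
    - [0, -17, 0, 0]
    - [0, -26, 0, 0]
    - [0, -34, 0, 0]
    - [0, -38, 0, 0]

```text
clock: 5.97
eef_pos: [482.4, 77.9, 154.7]
ee_rot: [-2.16, -2.281, 0.001]
wrist_force: [-0.0, 1.3, -1.3]
grip_width: 0.055
gripper_force: 42.6
```

```bash
python3 - <<'E'
from h import *
from plant import robot
go([485,82,220],-3.1)
c=robot.get_calibration('side');p,d=robot.camera('side');cv2.imwrite('pics/s4.png',cv2.resize(p[110:330,160:330],None,fx=2.7,fy=2.7))
E
```

```text
t 5.97 pos [482.4  77.9 154.7] toolyaw_y 3.11 tilt [-0.001 -0.001 -1.   ] W [-0.   1.3 -1.3] g 0.055 42.6 q [ 0.25  0.37 -0.57  2.03  0.27  0.82 -0.42]
shift tool [  4.    2.7 -65.3] turn 0.108
```

View pics/s4.png

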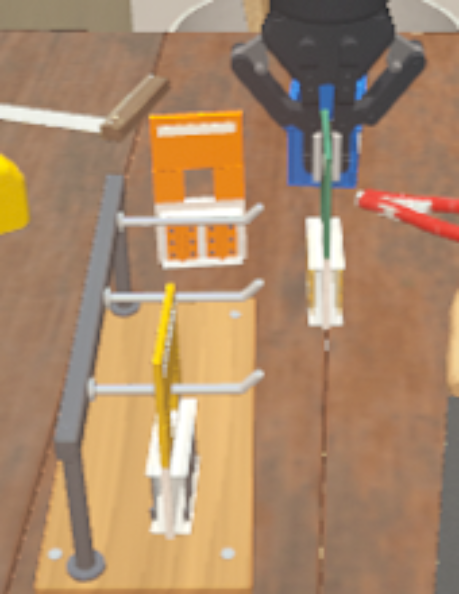

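The pack is free of the peg and upright, and the yellow pack still hangs. Next: raise it, turn it to the bin's heading and carry it over.

Request:
play_rows:
  increments:
    - [0, 0, -8, 0.02]
    - [0, 0, -23, 0.04]
    - [0, 0, -40, 0.06]
    - [0, 0, -57, 0.09]
    - [0, 0, -65, 0.108]

```text
clock: 6.43
eef_pos: [485.5, 78.4, 222.4]
ee_rot: [2.281, 2.156, 0.005]
wrist_force: [1.0, 0.6, -1.4]
grip_width: 0.049
gripper_force: 42.6
```

```bash
python3 - <<'E'
from h import *
go([485,-219.5,220],-3.1)
E
```

```text
t 6.43 pos [485.5  78.4 222.4] toolyaw_y -3.23 tilt [ 0.004  0.001 -1.   ] W [ 1.   0.6 -1.4] g 0.049 42.6 q [ 0.28  0.27 -0.58  1.96  0.18  0.95 -0.45]
shift tool [-297.5   16.2    2.2] turn -0.002
```

Request:
play_rows:
  increments:
    - [-12, 1, 0, 0]
    - [-32, 2, 0, 0]
    - [-54, 3, 0, 0]
    - [-76, 5, 0, 0]
    - [-98, 6, 0, 0]

```text
clock: 6.85
eef_pos: [484.9, -21.2, 220.0]
ee_rot: [2.281, 2.16, 0.001]
wrist_force: [0.2, 0.7, -0.9]
grip_width: 0.048
gripper_force: 42.6
```

Request:
play_rows:
  increments:
    - [-22, 1, 0, 0]
    - [-44, 3, 0, 0]
    - [-66, 4, 0, 0]
    - [-88, 5, 0, 0]
    - [-110, 7, 0, 0]

```text
clock: 7.27
eef_pos: [485.7, -131.6, 219.9]
ee_rot: [2.281, 2.16, 0.0]
wrist_force: [0.1, -0.4, -0.8]
grip_width: 0.05
gripper_force: 42.6
```

Request:
play_rows:
  increments:
    - [-22, 1, 0, 0]
    - [-44, 3, 0, 0]
    - [-66, 4, 0, 0]
    - [-82, 5, 0, 0]
    - [-90, 5, 0, 0]

```text
clock: 7.68
eef_pos: [485.6, -223.4, 219.7]
ee_rot: [2.284, 2.156, -0.001]
wrist_force: [-0.2, -0.0, -1.5]
grip_width: 0.053
gripper_force: 42.6
```

Request:
play_rows:
  increments:
    - [0, 0, 0, 0]
    - [0, 0, 0, 0]
    - [0, 0, 0, 0]

```text
clock: 7.93
eef_pos: [486.0, -219.1, 219.8]
ee_rot: [-2.279, -2.162, -0.001]
wrist_force: [-0.5, -0.4, -0.4]
grip_width: 0.055
gripper_force: 42.6
```

```bash
python3 - <<'E'
from h import *
from plant import robot
go([485,-219.5,110],-3.1)
for n in('top','side'):
    c=robot.get_calibration(n);p,d=robot.camera(n);cv2.imwrite(f'pics/{n}5.png',p)
    X=pts(c,d,mask(p,(50,80,20),(95,255,200)));X=X[(X[:,0]>400)&(X[:,0]<560)&(X[:,1]<-150)&(X[:,1]>-290)];print(n,len(X),len(X) and np.percentile(X,[2,50,98],axis=0).round())
    X=pts(c,d,mask(p,(105,100,40),(125,255,255)));Y=X[(X[:,2]>57)&(X[:,2]<75)&(X[:,0]>300)&(X[:,1]<-100)&(X[:,1]>-320)];print('bin',np.percentile(Y,[1,99],axis=0).round())
a=cv2.imread('pics/top5.png')[130:290,250:410];b=cv2.imread('pics/side5.png')[60:220,200:360];cv2.imwrite('pics/v5.png',cv2.resize(np.hstack([a,b]),None,fx=2.5,fy=2.5))
E
```

```text
t 7.93 pos [ 486.  -219.1  219.8] toolyaw_y -3.01 tilt [-0.     0.001 -1.   ] W [-0.5 -0.4 -0.4] g 0.055 42.6 q [ 0.71  0.32 -0.42  1.88  0.16  0.97  0.17]
shift tool [ -0.5  -1.  109.8] turn 0.002
top 12033 [[ 402. -249.  432.]
 [ 451. -186.  594.]
 [ 518. -160.  638.]]
bin [[ 449. -275.   58.]
 [ 521. -157.   67.]]
side 81 [[ 483. -244.  185.]
 [ 486. -184.  221.]
 [ 489. -178.  257.]]
bin [[ 450. -281.   57.]
 [ 520. -154.   66.]]
```

View pics/v5.png

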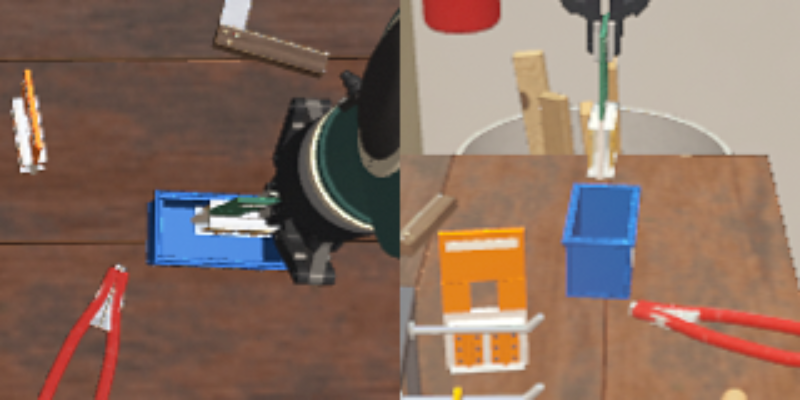

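The pack hangs upright over the middle of the bin in both views, lined up with its long side. I'll lower it.

Request:
play_rows:
  increments:
    - [0, -1, 8, 0]
    - [0, -1, 22, 0]
    - [0, -1, 36, 0]
    - [0, -1, 50, 0]
    - [0, -1, 60, 0]

```text
clock: 8.45
eef_pos: [484.1, -219.7, 158.2]
ee_rot: [-2.279, -2.16, 0.001]
wrist_force: [-0.5, 0.3, -0.9]
grip_width: 0.055
gripper_force: 42.6
```

Request:
play_rows:
  increments:
    - [0, 0, 10, 0]
    - [0, 0, 20, 0]
    - [0, 0, 30, 0]
    - [0, 0, 37, 0]
    - [0, 0, 42, 0]

```text
clock: 8.87
eef_pos: [484.5, -220.4, 116.8]
ee_rot: [-2.28, -2.16, 0.001]
wrist_force: [-1.4, 0.6, -0.7]
grip_width: 0.052
gripper_force: 42.6
```

Request:
play_rows:
  increments:
    - [0, 0, 2, 0]
    - [0, 0, 4, 0]
    - [0, 0, 6, 0]
    - [0, 0, 8, 0]
    - [0, 0, 8, 0]

```text
clock: 9.28
eef_pos: [484.8, -220.6, 109.7]
ee_rot: [2.281, 2.16, -0.0]
wrist_force: [0.1, -0.3, -0.3]
grip_width: 0.057
gripper_force: 42.6
```

Expected contact is at a TCP height of about 106.6 mm. I'll go on in 1 mm steps, watching the force.

Request:
play_rows:
  increments:
    - [0, 0, 1, 0]
    - [0, 0, 2, 0]
    - [0, 0, 2, 0]

```text
clock: 9.53
eef_pos: [485.0, -220.5, 108.0]
ee_rot: [2.28, 2.16, 0.0]
wrist_force: [0.8, 0.4, 1.2]
grip_width: 0.049
gripper_force: 42.8
```

Request:
play_rows:
  increments:
    - [0, 0, 1, 0]
    - [0, 0, 1, 0]
    - [0, 0, 1, 0]

```text
clock: 9.78
eef_pos: [485.4, -220.4, 107.9]
ee_rot: [2.28, 2.16, 0.0]
wrist_force: [-1.7, 1.0, 7.3]
grip_width: 0.051
gripper_force: 44.0
```

Request:
play_rows:
  increments:
    - [0, 0, 1, 0]
    - [0, 0, 1, 0]
    - [0, 0, 1, 0]

```text
clock: 10.03
eef_pos: [485.7, -220.3, 107.9]
ee_rot: [2.279, 2.16, 0.0]
wrist_force: [-2.3, 2.4, 15.1]
grip_width: 0.053
gripper_force: 45.0
```

The floor is felt at 15 N, at TCP 107.9, within 1.3 mm of the expected height. I'll ease the load, release and withdraw.

Request:
play_rows:
  increments:
    - [0, 0, -1, 0]
    - [0, 0, -1.5, 0]
    - [0, 0, -1.5, 0]

```text
clock: 10.28
eef_pos: [485.2, -220.5, 107.9]
ee_rot: [2.28, 2.16, 0.001]
wrist_force: [-0.8, 1.7, 7.0]
grip_width: 0.055
gripper_force: 43.9
```

Request:
play_rows:
  increments:
    - [0, 0, 0, 0]
    - [0, 0, 0, 0]
    - [0, 0, 0, 0]
    - [0, 0, 0, 0]
    - [0, 0, 0, 0]
  hand: 0.5

```text
clock: 10.7
eef_pos: [484.7, -220.5, 107.0]
ee_rot: [-2.28, -2.16, 0.0]
wrist_force: [-0.5, 0.8, 0.1]
grip_width: 0.504
gripper_force: 0.0
```

Request:
play_rows:
  increments:
    - [0, 0, -8, 0]
    - [0, 0, -25, 0]
    - [0, 0, -45, 0]
    - [0, 0, -65, 0]
    - [0, 0, -85, 0]

```text
clock: 11.12
eef_pos: [484.7, -220.4, 193.6]
ee_rot: [2.28, 2.161, 0.0]
wrist_force: [0.2, -0.1, 0.6]
grip_width: 0.494
gripper_force: 0.0
```

Request:
play_rows:
  increments:
    - [0, 0, -20, 0]
    - [-20, 0, -40, 0]
    - [-45, 0, -50, 0]
    - [-75, 0, -50, 0]
    - [-105, 0, -50, 0]

```text
clock: 11.53
eef_pos: [479.6, -326.4, 244.3]
ee_rot: [2.277, 2.16, 0.001]
wrist_force: [-0.5, -0.2, 0.6]
grip_width: 0.495
gripper_force: 0.0
```

Request:
play_rows:
  increments:
    - [-20, 0, 0, 0]
    - [-40, 0, 0, 0]
    - [-60, 0, 0, 0]
    - [-60, 0, 0, 0]
    - [-60, 0, 0, 0]

```text
clock: 11.95
eef_pos: [475.3, -386.2, 242.4]
ee_rot: [-2.283, -2.158, -0.0]
wrist_force: [0.2, 0.6, -0.1]
grip_width: 0.495
gripper_force: 0.0
```

```bash
python3 - <<'E'
from h import *
from plant import robot
go([485,-219.5,110],-3.1)
for n in('top','side'):
    c=robot.get_calibration(n);p,d=robot.camera(n);cv2.imwrite(f'pics/{n}6.png',p)
    m=mask(p,(50,80,20),(95,255,200));X=pts(c,d,m);X=X[(X[:,0]>430)&(X[:,0]<560)&(X[:,1]<-150)&(X[:,1]>-290)&(X[:,2]<200)];print(n,len(X),len(X) and np.percentile(X,[2,50,98],axis=0).round())
a=cv2.imread('pics/top6.png')[130:290,180:410];b=cv2.imread('pics/side6.png')[100:260,170:330];cv2.imwrite('pics/v6.png',cv2.resize(np.hstack([a,b]),None,fx=2,fy=2))
E
```

```text
t 11.95 pos [ 475.3 -386.2  242.4] toolyaw_y -3.23 tilt [-0.  0. -1.] W [ 0.2  0.6 -0.1] g 0.495 0.0 q [ 0.89  0.42 -0.35  1.67  0.16  1.08  0.44]
shift tool [166.9   0.3 132.4] turn -0.002
top 125 [[ 481. -251.   81.]
 [ 485. -216.  138.]
 [ 488. -182.  142.]]
side 63 [[ 482. -274.   60.]
 [ 486. -182.  109.]
 [ 490. -178.  141.]]
```

View pics/v6.png

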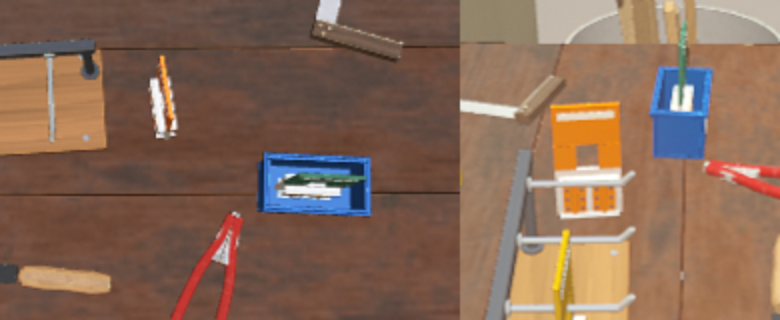

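The pack stands upright and clear of the walls in the bin, its header top at about 141 mm against an expected 140. The yellow pack still hangs and the orange one is untouched, so I'm handing in.

```bash
python3 -c "
from plant import robot
print(robot.close_job())"
```

```text
the job is handed in; nothing more can be done
None
```

The green hinge pack is off its peg and standing upright, header up, on the floor of the blue bin; the yellow pack still hangs on its peg, the orange look-alike was not touched, and the job was handed in at about 12 s.

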